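# Clamp the tube rack and set the shaker speed

### The arm

A 6-joint arm with a two-finger parallel gripper is mounted at the origin on the work surface. World frame = base frame: x ahead of the robot, y to its left, z up, the work surface at z = 0. Lengths are in m, angles in rad, forces in N, time in s.
With the tool pointing down it reaches from about 0.35 to 0.8 m from the base axis. Payload 7.3 kg.
Tool frame: the origin (TCP) lies between the finger pads; the fingertips stand 25 mm ahead of it and the grasp point (between the pads) lies 6 mm ahead of it (r.tip_extent is the distance from the TCP to the fingertips, in m); z points along the fingers, y is the line along which they close (so a half turn about z gives the same grasp; the last joint's range is limited). The gripper opens to 85 mm and grips with 20 to 120 N. Pads are 22 mm wide; open, the fingers measure 114 mm over their backs; the gripper's body (76 mm by 85 mm) begins 54 mm behind the grasp point. The pads swing forward as they close: fully open they stand 13 mm farther back than shut.
Start: joints at [1.126, 0.342, 1.524, -0, 1.275, -0.146], TCP at [0.155, 0.502, 0.256] pointing down, gripper open.
Joint ranges: [-2.53, 2.53], [-0.77, 2.02], [0.04, 2.7], [-1, 4.14], [0.28, 2.66], [-3.11, 3.11]. Speed limits (rad/s): [2.57, 2.57, 3.14, 3.14, 3.14, 3.14].

### API

Orientations are given as a unit quaternion [x, y, z, w].
In Python, from workcell import r, command_gripper, optics gives the robot as it stands. The module is installed in compiled form; this text tells all that it offers. Calls block until the motion is done:
- r.reach(position, orientation): joint-space move of the TCP to a pose.
- r.move_straight(position, orientation=None, speed=0.15, max_force=None): straight line of the TCP; orientation=None keeps the orientation; speed is the mean speed in m/s. With max_force (N) it stops when the force on the tool has changed by that much, and returns True; else False.
- r.movej(angles): joint-space move.
- command_gripper(opening, force=None): finger opening in m; force is the grip in N (None keeps the last); returns when the fingers have stopped.
- r.hold(seconds).
- r.solve_ik(position, orientation): joint angles nearest the present ones, or None.
- r.read_state(): the state.
- optics.get_image(name): name is "scene" or "side" or "wrist"; returns (picture, depth): 480x640x3 uint8, red, green, blue; 480x640 float32, m along the optical axis (not along the pixel's ray), 0 where there is no reading.
- optics.camera_model(name): a dict with "K" (3x3 intrinsics, pixels), "R" (3x3) and "t" (3): a world point X has camera coordinates R X + t; the wrist camera has in their place "tool_from_camera" (4x4, takes a point from camera to tool coordinates, whose origin is the TCP and whose axes are the flange's). Camera axes: x right, y down, z forward; pixel columns grow to the right and rows downward; lengths in m; the calibration is good to about 2 mm. A picture is of the moment at which its call begins: read the wrist's pose just before it. camera_model takes no time and is no camera call.
A pose or a line that the arm cannot do raises r.PlanningError and nothing moves.
- r.finish_job(): hands the job in; it is judged then, once.
The state is a dict: "time_s": time; "joint_positions": joint angles; "dq": joint speeds; "tau": joint torques, N m; "eef_pos": TCP position; "eef_rot": TCP orientation; "contact_force": force on the tool from outside, world axes, zero at the start; "torque": the same for the moment, N m; "grip_width": finger opening in m; "grip_force": force on a finger pad.
Only numpy, scipy, OpenCV 4.12 (cv2) and the standard library are available. Lean on these libraries where they do the work, as an engineer would, in place of code of your own. Each camera call takes 0.05 s, during which the arm holds its last target. There are 200 camera calls.

### The job

Swing the tube shaker's raised hold-down bar down over the rack and press it home until the snap hook under it passes the steel eye and springs shut. Then turn the round speed knob clockwise, click by click, until it rests in the seventh click position counted from the long zero tick (zero itself not counted), and let go. Do not knock over or push aside the bottle, jar, beaker and canister standing round the shaker.

Things in the scene. Friction and masses are not known exactly. Their poses are not given: they have to be found in the camera images.
- shaker: Fixed tube shaker, white housing 240 x 240 mm; origin on the bench under its centre, own x away from its control side, z up. Control deck x -120 to -14 mm, flat, 60 mm above the bench. Behind it a tray (x to 112 mm), top at 80 mm, with a fixed grey tube rack 76 (x) by 96 mm (y), centred at x 45, y 30, caps up to 129 mm above the bench.
- bar_hinge (a point): Axis of the hold-down bar's hinge, at x 45, y 100, z 140 mm in the shaker's frame; the hinge axis runs along the shaker's x.
- bar (a joint): Hold-down bar's hinge, rad: 0 = level, fully home on its stop; grows as raised, to 1.3. Steel strip 16 mm wide (along shaker x), 10 mm thick, in the plane x = 45 mm, running from the hinge to the shaker's -y when home. Stays where left (friction 0.18 N m). Pressing the hook past the eye takes about 5 N at the tab, between 0.2 and 0.05 rad; it has passed just before the bar is home.
- bar_tab (a point): Middle of the black grip tab at the free end of the bar, 174 mm from the hinge axis. The tab is 14 mm wide (along the shaker's x, the way to pinch it), 14 mm thick and 47 mm long along the bar. Home, it is 140 mm above the bench.
- gate (a joint): Sprung gate of the snap hook, rad: 0 = shut, grows to 1.4 as it is pushed inwards. The hook hangs 44 mm below the bar, 113 to 145 mm from the hinge axis.
- eye (a point): Middle of the crossbar of the rigid steel eye on the tray, 128 mm above the bench: 6 mm rod, 32 mm long along the shaker's x, on two posts. It is 135 mm from the hinge axis, under the bar.
- dial (a joint): Speed knob's angle, rad: 0 = pointer at the long zero tick, grows clockwise seen from above. Click positions (detents) every 22.5 degrees (0.3927 rad), 10 after zero, one short tick each; stops just beyond the first and last. Seventh position: 2.749. Let go, it springs to the nearest click; turning takes under 0.15 N m.
- dial_grip (a point): On the knob's vertical axis (x -78, y -55 mm in the shaker's frame), 83 mm above the bench. The knob is a black fluted cylinder 36 mm across, its top 93 mm above the bench, 33 mm above the deck; it can be gripped at any yaw.
- dial_pointer (a point): Outer end of the white pointer line on the knob's top, 16 mm from its axis.
- dial_zero (a point): Middle of the long zero tick on the deck, 28.5 mm from the knob's axis towards the shaker's +y.
- bottle: Bystander: glass bottle with red cap, 60 mm across, 150 mm tall; origin at the centre of its underside.
- jar: Bystander: amber jar with white lid, 60 mm across, 75 mm tall; origin at the centre of its underside.
- beaker: Bystander: open glass beaker, 62 mm across the rim, 85 mm tall; origin at the centre of its underside.
- canister: Bystander: bare metal canister, 58 mm across, 110 mm tall; origin at the centre of its underside.

How it is judged:
By the outcome, as a careful person would: the job done as asked, in the order asked, and still so for the second after the job is handed in, with the robot touching nothing.
It also fails if it takes over 54 s, if anything falls off the work surface, if the arm or the gripper's body presses on something with over 40 N, if the wrist force passes 120 N, or if a joint passes its speed limit or range.

## Working session

There is one attempt and no reset: what is moved stays moved. The work goes in short steps, each a Python script; the robot and the scene stay as the last script left them, time stands still between calls to the robot, and variables do not carry over. Pictures are saved under pics/ and viewed, at most 10 in all, crops included, and the job is handed in when it is done.

```bash
mkdir -p pics; cat > h.py <<'E'
import numpy as np, cv2
from workcell import r, command_gripper, optics
from scipy.spatial.transform import Rotation as Ro
def snap(n, f):
    s=r.read_state(); im,d=optics.get_image(n); cv2.imwrite(f'pics/{f}.png',im[:,:,::-1]); np.savez(f'pics/{f}.npz',d=d,p=s['eef_pos'],q=s['eef_rot']); return im,d
def world(n,f,pts):
    z=np.load(f'pics/{f}.npz'); m=optics.camera_model(n); K=np.array(m['K']); out=[]
    for u,v in pts:
        d=z['d'][int(v)-1:int(v)+2,int(u)-1:int(u)+2]; d=np.median(d[d>0]) if (d>0).any() else np.nan
        c=d*np.linalg.solve(K,[u,v,1])
        if 'R' in m: X=np.array(m['R']).T@(c-np.array(m['t']))
        else:
            X=(np.array(m['tool_from_camera'])@np.r_[c,1])[:3]; X=Ro.from_quat(z['q']).apply(X)+z['p']
        out.append(X)
    return np.array(out)
E
python3 - <<'E'
from h import *
for n in ['scene','side']: snap(n,n)
print(r.read_state()); print(r.tip_extent)
for n in ['scene','side']:
    m=optics.camera_model(n); print(n, -np.array(m['R']).T@m['t'], np.array(m['R'])[2])
E
```

```text
{'time_s': 0.1, 'joint_positions': array([ 1.12601014e+00,  3.42675289e-01,  1.52491674e+00, -4.19474911e-06,
        1.27542836e+00, -1.45976807e-01]), 'dq': array([ 0.00153746, -0.00109155, -0.00391298,  0.00166787,  0.00151914,
       -0.00162947]), 'tau': array([ 1.43584435e-03, -4.34457707e+01, -2.46490932e+01, -2.49234226e-04,
        4.80156057e-03, -1.94792833e-06]), 'eef_pos': array([0.15437621, 0.50144612, 0.25568556]), 'eef_rot': array([ 1.48848840e-01,  9.88859704e-01, -6.83535843e-04, -2.05891405e-04]), 'contact_force': array([-0.03029693, -0.63277886,  0.2738786 ]), 'torque': array([ 0.01576223,  0.01961703, -0.03413026]), 'grip_force': 0.0, 'grip_width': 0.08577299362454581}
0.025
scene [ 1.12878966 -0.22558373  0.80403002] [-0.60727866  0.28119926 -0.74306097]
side [0.50559907 0.61414676 0.65115466] [ 0.06346947 -0.75502247 -0.65261988]
```

View pics/scene.png

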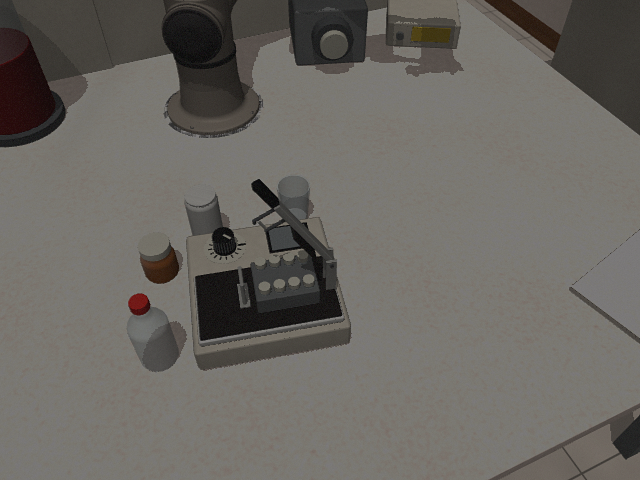

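View pics/side.png

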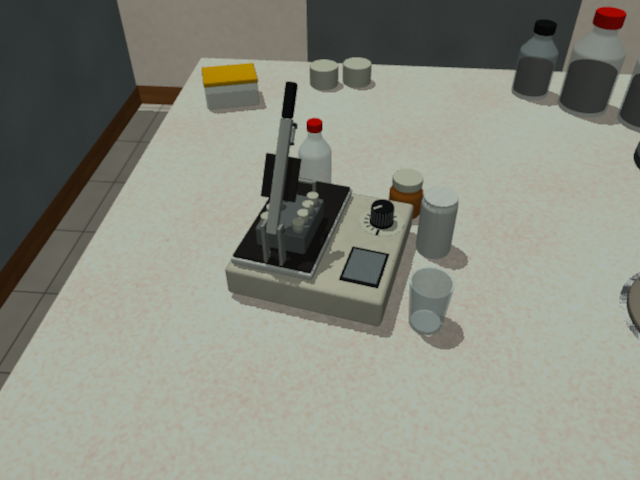

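The scene view shows the shaker at about (265,290): knob (223,238), tab (263,192), hinge (330,270). The canister (203,212), jar (158,258), bottle (152,330) and beaker (293,195) stand round it. In the side view the knob is at (382,212), the tab at (290,98) and the beaker at (430,300), near the control-side corner.

```bash
python3 - <<'E'
from h import *
a=cv2.imread('pics/scene.png')[170:370,120:360]; b=cv2.imread('pics/side.png')[75:330,220:460]
cv2.imwrite('pics/c1.png',cv2.convertScaleAbs(cv2.resize(a,(720,600),interpolation=3),alpha=1.5))
cv2.imwrite('pics/c2.png',cv2.resize(b,(564,600),interpolation=3))
print(world('scene','scene',[(223,235),(263,190),(290,215),(330,262),(320,221),(190,243),(345,322),(200,350),(140,303),(155,243),(201,195),(293,182)]).round(3))
print(world('side','side',[(382,206),(290,97),(285,140),(277,235),(386,298),(234,264),(411,207),(315,124),(407,180),(440,195),(431,275)]).round(3))
E
```

```text
[[ 0.483 -0.115  0.095]
 [ 0.622 -0.079  0.305]
 [ 0.626 -0.046  0.25 ]
 [ 0.647  0.005  0.148]
 [ 0.489  0.059  0.059]
 [ 0.448 -0.167  0.062]
 [ 0.701  0.007  0.062]
 [ 0.658 -0.209  0.061]
 [ 0.609 -0.266  0.151]
 [ 0.438 -0.222  0.076]
 [ 0.394 -0.124  0.111]
 [ 0.386  0.049  0.071]]
[[ 0.482 -0.115  0.092]
 [ 0.614 -0.071  0.296]
 [ 0.618 -0.044  0.247]
 [ 0.632 -0.014  0.107]
 [ 0.471  0.036  0.043]
 [ 0.696  0.003  0.06 ]
 [ 0.432 -0.16   0.059]
 [ 0.602 -0.259  0.149]
 [ 0.439 -0.214  0.075]
 [ 0.393 -0.129  0.109]
 [ 0.409  0.012  0.07 ]]
```

View pics/c1.png

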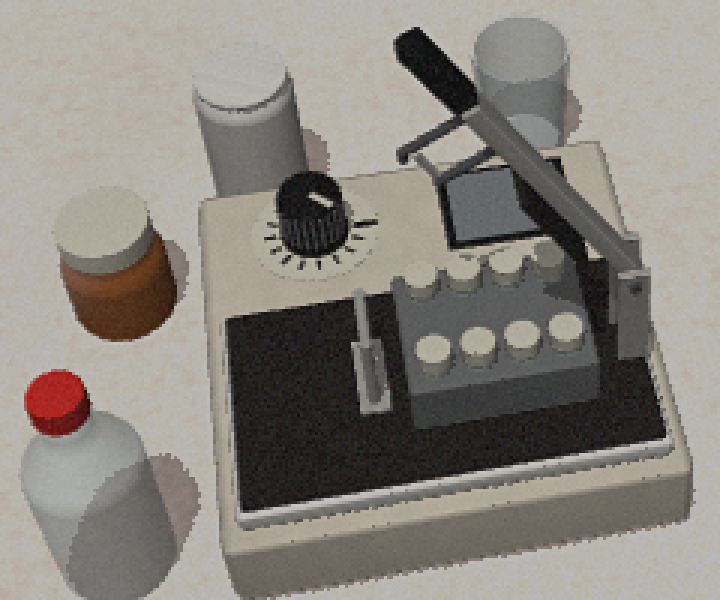

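View pics/c2.png

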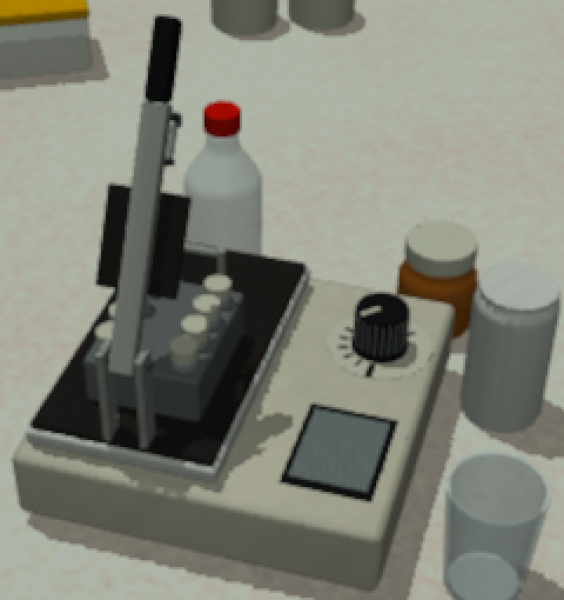

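The enlarged scene crop shows the knob top at (310,190), the zero tick at (366,222), the pointer tip near (335,207), the deck corners at (203,200) and (600,143), and the tab end at (410,40). The side crop shows the knob top at (382,300), the zero tick at (371,370), the pointer going left and slightly down to about (360,313), and the tab at (163,60).

```bash
cat >> h.py <<'E'
def proj(n,X):
    m=optics.camera_model(n); c=np.array(m['R'])@X+m['t']; p=np.array(m['K'])@c; return p[:2]/p[2]
def S(p,P):  # shaker mm -> world
    c,s=np.cos(p[2]),np.sin(p[2]); P=np.array(P)/1e3
    return np.array([p[0]+c*P[0]-s*P[1], p[1]+s*P[0]+c*P[1], P[2]])
E
python3 - <<'E'
from h import *
from scipy.optimize import least_squares as LS
a=lambda u,v:(120+u/3,170+v/3)
b=lambda u,v:(220+u/2.35,75+v/2.353)
C=[('scene',(-78,-55,93),a(310,190)),('scene',(-78,-26.5,60),a(366,222)),('scene',(-120,-120,60),a(203,201)),('scene',(-120,120,60),a(601,143)),
('side',(-78,-55,93),b(382,301)),('side',(-78,-26.5,60),b(371,370)),('side',(-120,-120,60),b(453,303)),('side',(120,120,60),b(19,462))]
f=lambda p:np.concatenate([proj(n,S(p,P))-q for n,P,q in C])
o=LS(f,[.58,-.08,-.2],loss='soft_l1',x_scale=[.1,.1,.1]); p=o.x; print(p.round(4)); print(f(p).reshape(-1,2).round(1))
np.save('pose.npy',p)
# bar angle
for al in [1.0,1.1,1.2,1.25,1.3]: print(al,[((proj(n,S(p,(45,100-197*np.cos(al),140+197*np.sin(al))))-o_)*s).round(0) for n,o_,s in [('scene',(120,170),3),('side',(220,75),2.35)]])
for k in range(0,11): 
    t=k*.3927; print(k,[((proj(n,S(p,(-78+16*np.sin(t),-55+16*np.cos(t),93)))-o_)*s).round(0) for n,o_,s in [('scene',(120,170),3),('side',(220,75),2.35)]])
print(S(p,(-78,-55,83)),S(p,(45,-74,140)),S(p,(45,100,140)))
print(optics.camera_model('wrist')['tool_from_camera'])
E
```

```text
[ 0.5679 -0.0747 -0.1915]
[[-0.   1.2]
 [ 0.3  0.6]
 [-2.1 -1.2]
 [-0.5 -3.8]
 [ 0.   2.9]
 [-0.3  0.9]
 [ 1.1 -0.9]
 [-4.7 -0. ]]
1.0 [array([396.,  49.]), array([173.,  20.])]
1.1 [array([434.,  26.]), array([162.,  17.])]
1.2 [array([475.,   6.]), array([151.,  17.])]
1.25 [array([497.,  -4.]), array([145.,  19.])]
1.3 [array([519., -12.]), array([138.,  22.])]
0 [array([339., 189.]), array([377., 322.])]
1 [array([338., 197.]), array([368., 319.])]
2 [array([333., 205.]), array([362., 315.])]
3 [array([324., 211.]), array([359., 309.])]
4 [array([313., 215.]), array([359., 303.])]
5 [array([302., 215.]), array([362., 298.])]
6 [array([292., 212.]), array([369., 295.])]
7 [array([284., 206.]), array([378., 293.])]
8 [array([281., 198.]), array([387., 294.])]
9 [array([282., 190.]), array([395., 296.])]
10 [array([287., 182.]), array([402., 300.])]
[ 0.48089158 -0.11383782  0.083     ] [ 0.59802834 -0.15589705  0.14      ] [0.63113986 0.01492341 0.14      ]
[[-4.67601796e-04 -9.44673946e-01 -3.28010543e-01  8.48444982e-02]
 [ 9.99999872e-01 -5.05590400e-04  3.05366457e-05  5.38076162e-04]
 [-1.94686155e-04 -3.28010487e-01  9.44674062e-01 -1.17628071e-01]
 [ 0.00000000e+00  0.00000000e+00  0.00000000e+00  1.00000000e+00]]
```

```bash
cat >> h.py <<'E'
def Q(psi): # tool down, tool y at world heading psi
    y=np.array([np.cos(psi),np.sin(psi),0]); z=np.array([0,0,-1.]); return Ro.from_matrix(np.c_[np.cross(y,z),y,z]).as_quat()
def barpt(p,a,L,off): # TCP with the lower -y finger corner on bar's upper face
    y=100-L*np.cos(a)+off*np.sin(a); z=140+L*np.sin(a)+off*np.cos(a)
    return S(p,(45,y+11,z+25))
E
cat > push.py <<'E'
from h import *
import sys
p=np.load('pose.npy'); q=Q(p[2])
A=[1.0,.85,.7,.55,.4,.28]
pts=[barpt(p,1.08,188,70),barpt(p,1.08,188,25)]+[barpt(p,a,188,7) for a in A]+[barpt(p,.15,188,7)]
for x in pts: print(x.round(3), np.round(r.solve_ik(x,q),2) if r.solve_ik(x,q) is not None else None)
if len(sys.argv)>1:
    command_gripper(0.0,40); r.reach(pts[0],q)
    for x in pts[1:-1]:
        h=r.move_straight(x,speed=.12,max_force=20); s=r.read_state(); print(h,s['eef_pos'].round(3),s['contact_force'].round(1),round(s['time_s'],1))
        if h: break
    snap('scene','push'); snap('side','push2'); snap('wrist','push3')
E
python3 push.py
```

```text
[ 0.628 -0.001  0.364] [-0.12  0.5   0.99 -0.    1.65  0.07]
[ 0.621 -0.04   0.343] [-0.19  0.49  1.07 -0.    1.59  0.  ]
[ 0.615 -0.068  0.327] [-0.23  0.48  1.11 -0.    1.55 -0.04]
[ 0.611 -0.091  0.311] [-0.27  0.49  1.15 -0.    1.51 -0.08]
[ 0.607 -0.111  0.291] [-0.31  0.49  1.19 -0.    1.46 -0.11]
[ 0.603 -0.128  0.269] [-0.33  0.51  1.23 -0.    1.41 -0.14]
[ 0.601 -0.142  0.245] [-0.36  0.52  1.27 -0.    1.35 -0.16]
[ 0.599 -0.15   0.224] [-0.37  0.54  1.3  -0.    1.3  -0.18]
[ 0.598 -0.156  0.2  ] [-0.38  0.56  1.33 -0.    1.25 -0.19]
```

```bash
python3 push.py go | tail -7; python3 - <<'E'
import cv2,numpy as np
a=cv2.imread('pics/push.png')[130:370,130:370]; b=cv2.imread('pics/push2.png')[60:300,200:440]
cv2.imwrite('pics/v1.png',cv2.resize(np.hstack([a,b]),(800,400),interpolation=3))
E
```

```text
False [ 0.621 -0.04   0.343] [-0.5  0.7 -0.2] 3.9
False [ 0.615 -0.068  0.327] [ 0.4  0.2 -0.9] 4.3
False [ 0.61  -0.091  0.311] [ 0.4 -0.3 -0.3] 4.7
False [ 0.607 -0.111  0.291] [0.7 0.2 0.9] 5.1
False [ 0.603 -0.128  0.269] [-0.   0.1  0.7] 5.5
False [ 0.601 -0.141  0.245] [-0.   0.8  0. ] 5.8
False [ 0.599 -0.15   0.224] [ 0.2 -1.   0.6] 6.2
```

View pics/v1.png

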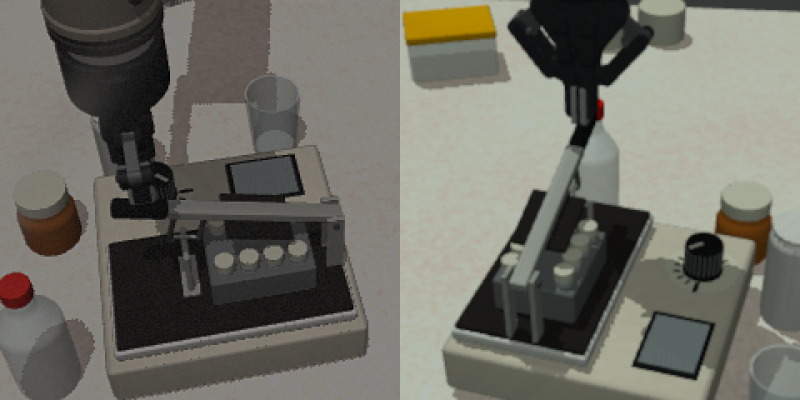

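The bar followed down: it is now low over the rack, with the fingertips on the tab at about (135,200) in the left half. Next I press it home.

```bash
python3 - <<'E'
from h import *
p=np.load('pose.npy')
def rep(h): s=r.read_state(); print(h,s['eef_pos'].round(4),s['contact_force'].round(1),round(s['time_s'],1))
x=barpt(p,.15,188,7); rep(r.move_straight(x,speed=.08,max_force=25))
x=barpt(p,0,188,7); x[2]-=.008
h=r.move_straight(x,speed=.04,max_force=28); rep(h)
r.hold(.2); rep(h)
x=r.read_state()['eef_pos'].copy(); x[2]+=.12; r.move_straight(x,speed=.2); rep(0)
im,_=snap('side','home'); im2,_=snap('scene','home2'); snap('wrist','home3')
a=im2[170:340,150:370]; b=im[150:320,220:440]
cv2.imwrite('pics/v2.png',cv2.resize(np.hstack([a,b])[:,:,::-1],(800,309),interpolation=3))
E
```

```text
False [ 0.5976 -0.1557  0.1996] [-0.5  0.3 -0.3] 6.8
True [ 0.5976 -0.1579  0.172 ] [-1.6  0.   9.2] 7.5
True [ 0.5976 -0.1579  0.172 ] [-2.1  0.3  8.6] 7.7
0 [ 0.5971 -0.1577  0.2901] [ 0.8  0.  -0.9] 8.4
```

View pics/v2.png

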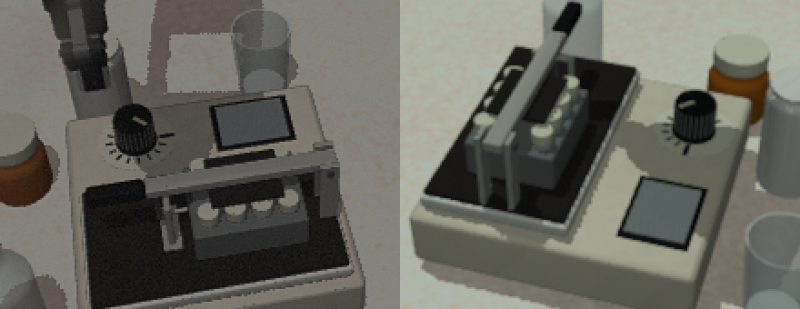

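The bar is level over the rack with the fingers clear, and the tip stopped at z = 0.147, which is the home height. The knob pointer still looks to be at the second click. I'll check the tab height and take a wrist close-up over the knob.

```bash
python3 - <<'E'
from h import *
p=np.load('pose.npy')
print(world('scene','home2',[(205,275),(213,274),(240,268),(290,259)]).round(3)); print(world('side','home',[(312,159),(308,166),(290,195)]).round(3))
k=S(p,(-78,-55,93)); j1=np.arctan2(k[1],k[0]); psi=j1+.98; print(j1,psi)
command_gripper(.06,40)
r.reach([k[0],k[1],.235],Q(psi)); s=r.read_state(); print(s['joint_positions'].round(2),s['time_s'])
im,_=snap('wrist','knob'); m=optics.camera_model('wrist')
K=np.array(m['K']); T=np.linalg.inv(np.array(m['tool_from_camera']))
for X in [(-78,-55,93),(-78,-26.5,60)]:
    c=T@np.r_[Ro.from_quat(s['eef_rot']).inv().apply(S(p,X)-s['eef_pos']),1]; u=K@c[:3]; print(X,(u/u[2]).round(0))
E
```

```text
[[ 0.597 -0.171  0.149]
 [ 0.599 -0.159  0.148]
 [ 0.603 -0.12   0.146]
 [ 0.617 -0.046  0.146]]
[[ 0.596 -0.155  0.147]
 [ 0.601 -0.138  0.144]
 [ 0.618 -0.061  0.144]]
-0.23244361515522413 0.7475563848447758
[-0.39  0.31  1.64 -0.    1.2  -1.13] 10.0917
(-78, -55, 93) [323. 235.   1.]
(-78, -26.5, 60) [349. 204.   1.]
```

View pics/knob.png

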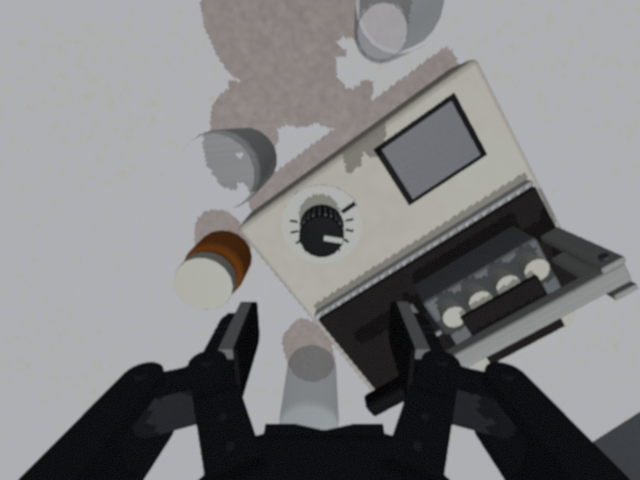

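The wrist view matches the fit: knob top (322,237) against a predicted (323,235), zero tick (349,206) against (349,204). The bar is level, with its top at 0.147 m along its length. Next I grip the knob and turn it five clicks, from the second to the seventh.

```bash
cat > turn.py <<'E'
from h import *
p=np.load('pose.npy'); k=S(p,(-78,-55,93))
def rep(h): s=r.read_state(); print(h,s['eef_pos'].round(4),s['contact_force'].round(1),s['torque'].round(2),s['joint_positions'][5].round(3),s['grip_width'].round(4),round(s['time_s'],1))
if r.move_straight([k[0],k[1],.091],speed=.1,max_force=10): rep('contact'); raise SystemExit
rep('down'); command_gripper(.02,40); rep('grip')
q0=r.read_state()['joint_positions'].copy()
for i in range(1,6):
    q=q0.copy(); q[5]+=i*.3927; r.movej(q); rep(i)
r.hold(.2); command_gripper(.06); rep('open'); r.move_straight([k[0],k[1],.235],speed=.2); rep('up')
s=r.read_state(); im,_=snap('wrist','after'); m=optics.camera_model('wrist')
K=np.array(m['K']); T=np.linalg.inv(np.array(m['tool_from_camera']))
def pr(X): c=T@np.r_[Ro.from_quat(s['eef_rot']).inv().apply(S(p,X)-s['eef_pos']),1]; u=K@c[:3]; return u[:2]/u[2]
u0=pr((-78,-55,93)); x0,y0=(u0-60).astype(int)
for n in range(5,10): print(n,(5*(pr((-78+16*np.sin(n*.3927),-55+16*np.cos(n*.3927),93))-[x0,y0])).round())
print('c',5*(u0-[x0,y0])); cv2.imwrite('pics/v3.png',cv2.resize(im[y0:y0+120,x0:x0+120,::-1],(600,600),interpolation=3))
E
python3 turn.py
```

```text
Traceback (most recent call last):
  File "turn.py", line 5, in <module>
    rep('down'); command_gripper(.02,40); rep('grip')
    ~~~^^^^^^^^
  File "turn.py", line 3, in rep
    def rep(h): s=r.read_state(); print(h,s['eef_pos'].round(4),s['contact_force'].round(1),s['torque'].round(2),s['joint_positions'][5].round(3),s['grip_width'].round(4),round(s['time_s'],1))
                                                                                                                                                  ^^^^^^^^^^^^^^^^^^^^^
AttributeError: 'float' object has no attribute 'round'
```

The arm is down around the knob without contact. I'll fix the print and carry on.

```bash
sed -i "s/s\['grip_width'\].round(4)/round(s['grip_width'],4)/; s/^if r.move_straight.*$//" turn.py; python3 turn.py
```

```text
down [ 0.4812 -0.114   0.0915] [ 0.7 -0.  -0.5] [ 0.04 -0.    0.05] -1.135 0.0598 11.7
grip [ 0.4799 -0.115   0.0919] [-7.5 -6.1  9.3] [-0.96  1.28 -0.01] -1.135 0.0352 12.1
1 [ 0.4805 -0.1147  0.0921] [ 3.9  3.4 -1.6] [ 0.53 -0.64  0.02] -0.746 0.035 12.5
2 [ 0.4812 -0.1146  0.0921] [ 7.5  4.2 -3.7] [ 0.82 -1.03  0.04] -0.352 0.0349 13.0
3 [ 0.4819 -0.1148  0.0921] [10.3  3.9 -6.4] [ 0.78 -1.46 -0.02] 0.041 0.0348 13.5
4 [ 0.4825 -0.1152  0.0921] [12.7  2.1 -8.7] [ 0.53 -1.78 -0.01] 0.433 0.035 13.9
5 [ 0.483  -0.1158  0.0922] [ 12.3  -0.2 -10.5] [ 0.14 -2.04  0.01] 0.826 0.0347 14.4
open [ 0.4796 -0.115   0.092 ] [-0.6  0.5 -0.6] [0.01 0.01 0.01] 0.828 0.0603 15.0
up [ 0.4802 -0.1136  0.234 ] [ 0.4  0.3 -1.3] [-0.06  0.02 -0.02] 0.83 0.06 15.8
5 [388. 247.]
6 [404. 282.]
7 [405. 319.]
8 [390. 354.]
9 [364. 381.]
c [304.86954597 304.63909177]
```

View pics/v3.png

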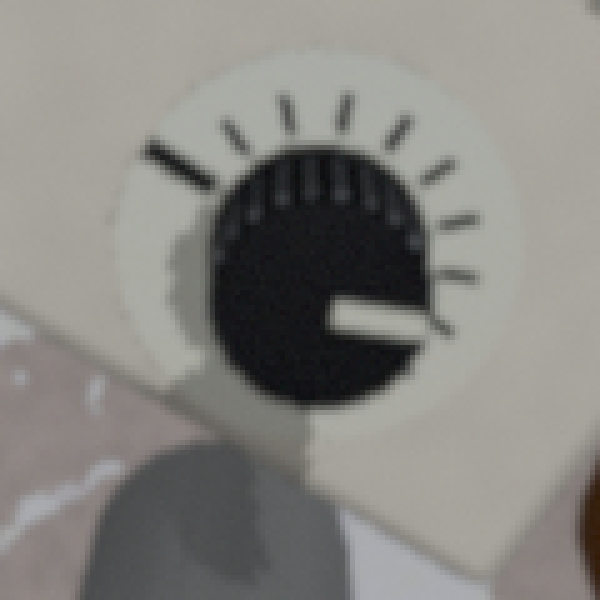

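The pointer runs from (330,316) to (428,325), parallel to the seventh short tick at (460,278) and 3° from the predicted seventh direction; the sixth and eighth are about 20° away. I'll do a last depth check of the bar and bystanders, then hand in.

```bash
python3 - <<'E'
from h import *
snap('scene','end'); snap('side','end2')
print(world('scene','end',[(213,274),(240,268),(290,259),(140,303),(155,243)]).round(3)); print(world('side','end2',[(312,159),(290,195),(315,124),(407,180),(440,195),(431,275)]).round(3))
print(r.read_state()['time_s']); print(r.finish_job())
E
```

```text
[[ 0.6   -0.159  0.149]
 [ 0.603 -0.12   0.146]
 [ 0.616 -0.046  0.146]
 [ 0.609 -0.266  0.151]
 [ 0.438 -0.222  0.076]]
[[ 0.596 -0.156  0.146]
 [ 0.618 -0.06   0.145]
 [ 0.602 -0.26   0.149]
 [ 0.439 -0.214  0.075]
 [ 0.393 -0.129  0.109]
 [ 0.409  0.011  0.07 ]]
15.9833
the job is handed in; nothing more can be done
None
```

The job is handed in at 16.0 s: the bar is level at its home height, so the hook should have passed the eye, though I did not see the gate itself; the knob rests at the seventh click, and the bottle, jar, beaker and canister have not moved.

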